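# Queue sample beakers by size on the counter's conveyor

### The arm

A 6-joint arm with a two-finger parallel gripper is mounted at the origin on the work surface. World frame = base frame: x ahead of the robot, y to its left, z up, the work surface at z = 0. Lengths are in mm, angles in degrees, forces in N, time in s.
With the tool pointing down it reaches from about 350 to 850 mm from the base axis. Payload 8.1 kg.
Tool frame: the origin (TCP) lies between the finger pads; the fingertips stand 22 mm ahead of it and the grasp point (between the pads) lies 3 mm ahead of it (r.nose_length is the z of the fingertips in the tool frame, in mm); z points along the fingers, x is the direction in which the jaws open and shut, and the axes are right-handed (so a half turn about z gives the same grasp; the last joint's range is limited). The gripper opens to 85 mm and grips with 20 to 120 N. Pads are 22 mm wide; open, the fingers measure 114 mm over their backs; the gripper's body (76 mm by 85 mm) begins 54 mm behind the grasp point. The pads swing forward as they close: fully open they stand 13 mm farther back than shut.
Start: joints at [-80.294, 7.471, 85.268, -0, 87.261, -4.893], TCP at [151.251, -580.628, 253.292] pointing down, gripper open.
Joint ranges: [-169.43, 169.43], [-51.17, 129.36], [1.28, 143.12], [-76.62, 256.62], [0, 156.53], [-152.29, 152.29]. Speed limits (degrees/s): [136.94, 136.94, 159.86, 180, 180, 180].

### API

Orientations are given as [roll, pitch, yaw] about the fixed x, y, z axes, in that order (R = Rz(yaw) Ry(pitch) Rx(roll)).
In Python, from bench import r gives the robot as it stands.
- The arm moves only by the shell command python3 -m jog 'ROWS' [FORCE]. ROWS is JSON, a list of rows, each a list of 5 numbers: the shift along the tool's x, y, z in m, then the turn about the tool's z in degrees, then the opening in per cent of the stroke, from 0 (shut) to 100 (fully open). A call has 1 to 8 rows; each row is the pose to reach, as a shift and turn from the pose measured when the call began, along the tool's axes at that moment; what a row does not reach only later rows make up. A row lasts 1/10 s, in which the tool goes at most 50 mm and 8.59 degrees, less where a joint would pass 70% of its speed; a pose out of reach is approached as far as the arm can. A call with a gripper value outside its range is refused whole. The fingers move at their own pace and stop on an object; FORCE is the grip in N (left out, the last holds). Time passes only in rows, so rows that repeat a pose let the fingers close. It gives the time, the measured TCP pose, the force and the opening at its end, in the units of the state.
- r.sense(): the state, without advancing time (a new reading comes with each control period).
- r.snapshot(name): name is "scene" or "side" or "wrist"; returns a dict with "image" (420x560x3 uint8, red, green, blue), "K" (3x3 intrinsics, pixels), "distortion" ([k1, k2, p1, p2, k3] as OpenCV has them; the pictures are not rectified), "T" (4x4, takes a point from camera to world coordinates); the wrist camera has in their place "tool_from_camera" (4x4, takes a point from camera to tool coordinates, whose origin is the TCP and whose axes are the tool frame's). Camera axes: x right, y down, z forward; pixel columns grow to the right and rows downward; lengths in mm; the calibration is good to about 2 mm. A picture is of the moment at which its call begins: read the wrist's pose just before it. There is no depth.
- r.hand_in(): hands the job in, once; it reports no verdict.
Trained networks look in a picture, given as the dict that the camera call returned (one of the last four; its "shot" number tells which), for a name from the list of things; names that differ only in an ending like _2 or _b are one class to them, and where a whole thing is asked for, a point or a joint stands for the part that bears it (a point fixed in the world has none). Each returns a list of dicts, best first, with "conf" (0 to 1); they miss things now and then, are a little off and sometimes report something else, mostly with a low value. They report only what shows in the picture. A call takes as long as a camera call.
- r.search_frame(picture, label): "bbox" ([left, top, right, bottom] in pixels, round what is visible of it).
- r.pinpoint(picture, label): "uv" ([column, row] in pixels: a listed point, or the origin of a listed thing).
The state is a dict: "time": time; "joint_pos": joint angles; "qd": joint speeds; "joint_efforts": joint torques, N m; "tool_pos": TCP position; "tcp_rot": TCP orientation; "ft_force": force on the tool from outside, world axes, zero at the start; "wrist_torque": the same for the moment, N m; "finger_gap": finger opening in mm.
Only numpy, scipy, OpenCV 4.12 (cv2) and the standard library are available. Lean on these libraries where they do the work, as an engineer would, in place of code of your own. Each camera call takes 0.05 s, during which the arm holds its last target. There are 200 camera calls.

### The job

Load the sample conveyor for the next counting run: stand one sample beaker upright in the middle of each carrier, in order of size, with the smallest on the carrier nearest the round lead shield and the largest on the farthest. Never tip a beaker over, and leave the yellow survey meter where it lies.

Things in the scene. Friction and masses are not known exactly. Their poses are not given: they have to be found in the camera images.
- beaker_tiny: The smallest of four loose white screw-lid sample beakers, upright round cylinders: 38 mm in diameter over the ribbed lid (the lid is the top 12 mm; the wall below is 3 mm narrower), 34 mm high, about 45 g. Origin: centre of its underside; z up along its axis.
- beaker_small: The second smallest of four loose white screw-lid sample beakers, upright round cylinders: 46 mm in diameter over the ribbed lid (the lid is the top 12 mm; the wall below is 3 mm narrower), 48 mm high, about 90 g. Origin: centre of its underside; z up along its axis.
- beaker_medium: The second largest of four loose white screw-lid sample beakers, upright round cylinders: 54 mm in diameter over the ribbed lid (the lid is the top 12 mm; the wall below is 3 mm narrower), 62 mm high, about 150 g. Origin: centre of its underside; z up along its axis.
- beaker_large: The largest of four loose white screw-lid sample beakers, upright round cylinders: 62 mm in diameter over the ribbed lid (the lid is the top 12 mm; the wall below is 3 mm narrower), 78 mm high, about 250 g. Origin: centre of its underside; z up along its axis.
- carrier_a: One of four identical carriers in a row: a flat black round puck with a thin light rim, 80 mm in diameter, 10 mm thick, held fast on the stopped green belt of a fixed conveyor 110 mm wide, 31 mm high; neighbours' centres are 84 to 116 mm apart. The letters do not follow the row. Origin: centre of its underside, 28 mm above the table; its top is 38 mm above the table.
- carrier_b: One of four identical carriers in a row: a flat black round puck with a thin light rim, 80 mm in diameter, 10 mm thick, held fast on the stopped green belt of a fixed conveyor 110 mm wide, 31 mm high; neighbours' centres are 84 to 116 mm apart. The letters do not follow the row. Origin: centre of its underside, 28 mm above the table; its top is 38 mm above the table.
- carrier_c: One of four identical carriers in a row: a flat black round puck with a thin light rim, 80 mm in diameter, 10 mm thick, held fast on the stopped green belt of a fixed conveyor 110 mm wide, 31 mm high; neighbours' centres are 84 to 116 mm apart. The letters do not follow the row. Origin: centre of its underside, 28 mm above the table; its top is 38 mm above the table.
- carrier_d: One of four identical carriers in a row: a flat black round puck with a thin light rim, 80 mm in diameter, 10 mm thick, held fast on the stopped green belt of a fixed conveyor 110 mm wide, 31 mm high; neighbours' centres are 84 to 116 mm apart. The letters do not follow the row. Origin: centre of its underside, 28 mm above the table; its top is 38 mm above the table.
- shield: Round dark-grey cast lead shield with black lid and knob, fixed, past one end of the row of carriers (which end varies; past the other stands a fixed white box, 190 x 130 x 66 mm). 190 mm in diameter, 170 mm high with its knob. Its centre is about 230 mm from the nearest carrier's and 530 mm from the farthest's. Origin: centre of its underside, on the table.
- survey_meter: Bystander: loose yellow hand-held radiation meter, 130 (x) x 75 (y) x 45 mm, 81 mm to the top of its black carrying handle. Origin: centre of its underside. (Not listed: a black mouse 32 mm high near the robot and a closed wooden case 47 mm high beyond the belt.)

How it is judged:
By the outcome, as a careful person would: the job done as asked, in the order asked, and still so for the second after the job is handed in, with the robot touching nothing.
It also fails if it takes over 104 s, if anything falls off the work surface, if the arm or the gripper's body presses on something with over 40 N, if the wrist force passes 120 N, or if a joint passes its speed limit or range.

## Working session

There is one attempt and no reset: what is moved stays moved. The work goes in short steps, Python scripts to look and compute and a shell command to move; the robot and the scene stay as the last step left them, time stands still between calls to the robot, and variables do not carry over. Pictures are saved under pics/ and viewed, about 12 in all and at most 16, crops included, and the job is handed in when it is done.

```bash
ls; mkdir -p pics; cat > h.py <<'E'
import numpy as np, cv2
from bench import r
from scipy.spatial.transform import Rotation as Ro
def Ttool(s):
    T=np.eye(4);T[:3,:3]=Ro.from_euler('xyz',s['tcp_rot'],degrees=True).as_matrix();T[:3,3]=s['tool_pos'];return T
def snap(n):
    s=r.sense();p=r.snapshot(n)
    p['Tw']=np.array(p['T']) if 'T' in p else Ttool(s)@np.array(p['tool_from_camera'])
    return p
def toworld(p,uv,z):
    n=cv2.undistortPoints(np.array(uv,float).reshape(-1,1,2),np.array(p['K']),np.array(p['distortion'])).reshape(-1,2)
    T=p['Tw'];out=[]
    for a in n:
        d=T[:3,:3]@[a[0],a[1],1];o=T[:3,3];out.append(o+d*(z-o[2])/d[2])
    return np.array(out)
def proj(p,X):
    T=np.linalg.inv(p['Tw']);X=np.atleast_2d(X)
    return cv2.projectPoints(X.astype(float),cv2.Rodrigues(T[:3,:3])[0],T[:3,3],np.array(p['K']),np.array(p['distortion']))[0].reshape(-1,2)
def save(p,f): cv2.imwrite('pics/'+f,p['image'][:,:,::-1])
def rows(s,xyz):  # shift to world target in tool axes (m)
    R=Ttool(s)[:3,:3];return (R.T@(np.array(xyz)-s['tool_pos'])/1000).round(4)
E
python3 - <<'E'
from h import *
np.set_printoptions(precision=1,suppress=True)
print(r.sense(), r.nose_length)
H=dict(beaker_tiny=0,beaker_small=0,beaker_medium=0,beaker_large=0,carrier_a=28,shield=0,survey_meter=0)
for c in ['scene','side']:
    p=snap(c);save(p,c+'0.png');print(c,p['Tw'][:3,3])
    for n in H:
        for d in r.pinpoint(p,n)[:5]: print(n,round(d['conf'],2),np.array(d['uv']),toworld(p,d['uv'],H[n])[0])
E
```

```text
pics
{'time': 0.0, 'joint_pos': array([-80.3,   7.5,  85.3,   0. ,  87.3,  -4.9]), 'qd': array([-0.1,  0. ,  0.1, -0.1, -0.1,  0.1]), 'joint_efforts': array([  0. , -56.9, -50.1,   0. ,   0. ,  -0. ]), 'tool_pos': array([ 151.2, -580.1,  252.3]), 'tcp_rot': array([-180. ,    0.1,  -75.4]), 'ft_force': array([ 0.5,  0.7, -0.4]), 'wrist_torque': array([-0. , -0. ,  0.1]), 'finger_gap': 85.22431035374372} 22.0
scene [1036.9  165.7  864.7]
beaker_tiny 0.5 [199.  183.2] [ 424.4 -240.8    0. ]
beaker_small 0.66 [297. 211.] [446.   51.9   0. ]
beaker_medium 0.8 [257.5 204.9] [454.1 -57.1   0. ]
beaker_medium 0.5 [295.  210.5] [445.8  46.3   0. ]
beaker_medium 0.45 [360.5 225.9] [449.1 224.4   0. ]
beaker_large 0.95 [360. 223.] [440.4 221.8   0. ]
beaker_large 0.69 [259.2 203.6] [448.7 -53.9   0. ]
beaker_large 0.58 [206.6 252.8] [ 629.8 -138.     0. ]
carrier_a 0.91 [205.6 257.3] [ 655.2 -126.    28. ]
carrier_a 0.81 [285.3 273. ] [645.1  71.1  28. ]
carrier_a 0.78 [329.5 280.2] [636.2 175.1  28. ]
shield 0.82 [121.8 240.4] [ 653.4 -364.3   -0. ]
shield 0.7 [293.7 210.4] [446.4  42.8   0. ]
survey_meter 0.75 [424.  211.3] [358.3 383.1   0. ]
side [464.4 984.9 593.9]
beaker_tiny 0.52 [314.1 179.9] [ 420.6 -247.2    0. ]
beaker_small 0.74 [301.4 226.6] [460.7  49.7   0. ]
beaker_medium 0.82 [304.9 208.9] [451.3 -48.6   0. ]
beaker_large 0.59 [304.4 266.8] [451.8 227.2   0. ]
carrier_a 0.79 [237.2 196.5] [654.  -64.7  28. ]
carrier_a 0.73 [244.6 188.4] [ 638.9 -118.6   28. ]
carrier_a 0.69 [227.3 237.7] [646.5 154.7  28. ]
carrier_a 0.64 [235.9 222.1] [636.1  79.7  28. ]
shield 0.56 [246.3 165.2] [ 666. -359.    0.]
survey_meter 0.7 [356.3 319. ] [346.8 391.2   0. ]
```

View pics/scene0.png

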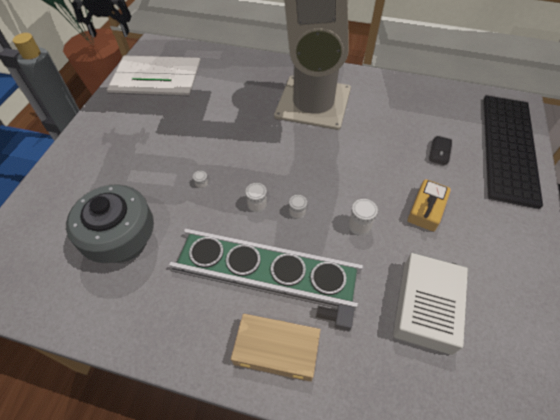

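View pics/side0.png

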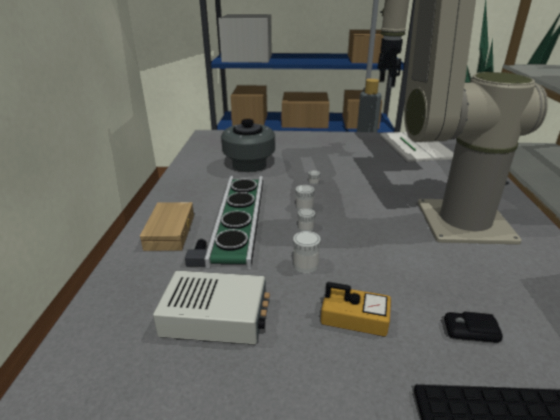

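Scene view: the shield is at the left (110,225), so the row's near end is low y. The carriers are at (206,251), (243,260), (289,269) and (329,277). Tiny is at (199,180), medium (257,195), small (297,206) and large (363,216). The side view agrees. I'll move above tiny with the jaws along world x.

```bash
python3 -m jog '[[-0.257,-0.347,0.02,-75.4,100],[-0.257,-0.347,0.02,-75.4,100],[-0.257,-0.347,0.02,-75.4,100],[-0.257,-0.347,0.02,-75.4,100],[-0.257,-0.347,0.02,-75.4,100],[-0.257,-0.347,0.02,-75.4,100],[-0.257,-0.347,0.02,-75.4,100],[-0.257,-0.347,0.02,-75.4,100]]' 30
python3 - <<'E'
from h import *
s=r.sense();print(s['tool_pos'],s['tcp_rot'],rows(s,[420,-244,230]),r.snapshot('wrist')['tool_from_camera'])
E
```

```text
time: 1.6
tool_pos: [403.0, -267.9, 235.1]
tcp_rot: [180.0, -0.1, -6.3]
ft_force: [0.1, -0.8, -1.1]
finger_gap: 85.2
[ 403.01501275 -267.86914645  235.09740645] [ 1.79965221e+02 -5.03960066e-02 -6.30328817e+00] [ 0.0143 -0.0256  0.0051] [[ 9.99999946e-01  1.66862190e-04 -2.83178634e-04  1.65119008e-02]
 [-8.64663720e-05  9.64758002e-01  2.63138729e-01 -6.60371654e+01]
 [ 3.17106758e-04 -2.63138690e-01  9.64757964e-01 -1.21383291e+02]
 [ 0.00000000e+00  0.00000000e+00  0.00000000e+00  1.00000000e+00]]
```

```bash
python3 -m jog '[[0.014,-0.026,0.005,-6.3,100],[0.014,-0.026,0.005,-6.3,100],[0.014,-0.026,0.005,-6.3,100]]'
cat >> h.py <<'E'
def lid(p,X,h,rad,tag=None):
    """fit lid top circle centre at height h near world guess X by bright-pixel contour"""
    c=proj(p,[X[0],X[1],h])[0]; e=proj(p,[X[0]+rad,X[1],h])[0]; rp=np.linalg.norm(e-c)
    return c,rp
E
python3 - <<'E'
from h import *
np.set_printoptions(precision=1,suppress=True)
p=snap('wrist');save(p,'w1.png');s=r.sense();print(s['tool_pos'],s['tcp_rot'])
for d in r.pinpoint(p,'beaker_tiny')[:2]: print(d['conf'],np.array(d['uv']),toworld(p,d['uv'],0))
for d in r.search_frame(p,'beaker_tiny')[:2]: print(d['conf'],np.array(d['bbox']))
print(proj(p,[[420,-244,0],[420,-244,34]]))
E
```

```text
time: 1.95
tool_pos: [423.5, -237.0, 229.7]
tcp_rot: [-179.8, -0.2, 0.8]
ft_force: [-0.1, -0.2, 0.7]
finger_gap: 85.2
[ 423.2 -237.8  229.9] [-179.8   -0.2    0.7]
0.95 [277.4 180.9] [[ 423.7 -235.5    0. ]]
0.63 [257.2 167.7 292.  205.9]
[[274.  188.4]
 [273.7 195.3]]
```

View pics/w1.png

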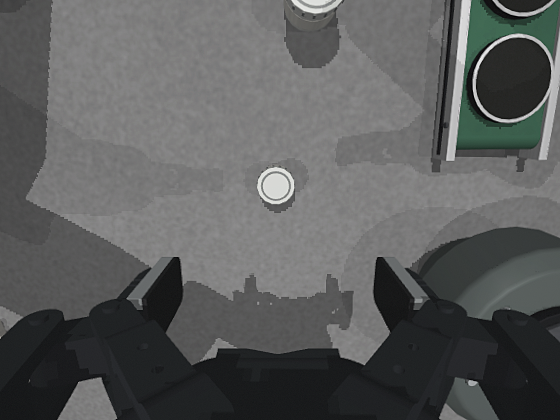

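Wrist view: tiny's lid is centred at (276,185), the first carrier at (512,78), medium at (314,10) and the shield at the lower right.

```bash
cat >> h.py <<'E'
def lidc(p,X,h,rad):
    c,rp=lid(p,X,h,rad); g=cv2.cvtColor(p['image'],cv2.COLOR_RGB2GRAY); m=np.zeros_like(g)
    cv2.circle(m,tuple(int(v) for v in c),int(rp*1.8),255,-1)
    b=((g>185)&(m>0)).astype(np.uint8); b=cv2.morphologyEx(b,cv2.MORPH_CLOSE,np.ones((7,7)))
    k=max(cv2.findContours(b,0,2)[0],key=cv2.contourArea); (u,v),R=cv2.minEnclosingCircle(k)
    w=toworld(p,[u,v],h)[0]; w2=toworld(p,[u+R,v],h)[0]
    return w[:2],np.linalg.norm(w2-w),(u,v,R),g[int(v),int(u)]
def carr(p,X):
    """black disc (radius ~37) centre at top z=38, near guess"""
    c,rp=lid(p,X,38,40); g=cv2.cvtColor(p['image'],cv2.COLOR_RGB2GRAY); m=np.zeros_like(g)
    cv2.circle(m,tuple(int(v) for v in c),int(rp*1.4),255,-1)
    b=((g<70)&(m>0)).astype(np.uint8); b=cv2.morphologyEx(b,cv2.MORPH_OPEN,np.ones((5,5)))
    n,l,st,ce=cv2.connectedComponentsWithStats(b); i=1+np.argmax(st[1:,4])
    k=max(cv2.findContours((l==i).astype(np.uint8),0,1)[0],key=cv2.contourArea)
    w=toworld(p,k.reshape(-1,2),38)[:,:2]; (cx,cy),R=cv2.minEnclosingCircle(w.astype(np.float32))
    A=np.c_[2*w,np.ones(len(w))]; q=np.linalg.lstsq(A,(w**2).sum(1),rcond=None)[0]
    return q[:2],np.sqrt(q[2]+q[:2]@q[:2]),(cx,cy,R)
E
python3 - <<'E'
from h import *
np.set_printoptions(precision=1,suppress=True)
p=snap('wrist');print(lidc(p,[422,-236],34,19)); print(carr(p,[648,-122]))
q=snap('scene')
for X in ([648,-122],[650,-45],[640,75],[638,170]): print(carr(q,X))
for X,h,R in (([422,-240],34,19),([452,-53],62,27),([453,51],48,23),([446,224],78,31)): print(lidc(q,X,h,R))
s=r.sense();print(s['tool_pos'],s['tcp_rot'])
E
```

```text
(array([ 421.6, -233.5]), np.float64(18.448349936982176), (275.8688659667969, 183.5901641845703, 18.44908332824707), np.uint8(216))
(array([ 642.7, -128. ]), np.float64(35.68475853423693), (642.5390014648438, -127.98475646972656, 36.29759979248047))
(array([ 642.7, -129.2]), np.float64(31.64808704025469), (642.7918090820312, -129.5476837158203, 33.084510803222656))
(array([639.4, -35.4]), np.float64(31.767909410490088), (639.3278198242188, -35.99474334716797, 33.132442474365234))
(array([636.7,  75.2]), np.float64(31.429118694420055), (636.3974609375, 74.93103790283203, 32.76822280883789))
(array([633.3, 170.6]), np.float64(31.494913828652145), (633.1727905273438, 170.5955047607422, 32.75436782836914))
(array([ 420.7, -234.5]), np.float64(15.637735543482231), (199.5, 175.0, 5.590270042419434), np.uint8(205))
(array([450.9, -64.4]), np.float64(18.701802727878942), (254.0, 189.5, 7.159010887145996), np.uint8(190))
(array([448.4,  53.5]), np.float64(10.410993020370984), (298.0, 201.3333282470703, 4.013964653015137), np.uint8(184))
(array([451. , 221.6]), np.float64(28.991716515530598), (364.56756591796875, 209.18919372558594, 11.773000717163086), np.uint8(202))
[ 422.9 -238.4  230. ] [-179.8   -0.2    0.7]
```

```bash
python3 -m jog '[[-0.001,-0.004,0.04,0.7,100],[-0.001,-0.004,0.09,0.7,100],[-0.001,-0.004,0.14,0.7,100],[-0.001,-0.004,0.18,0.7,100],[-0.001,-0.004,0.2,0.7,100],[-0.001,-0.004,0.2,0.7,100]]'
python3 -m jog '[[0,0,0,0,0],[0,0,0,0,0],[0,0,0,0,0],[0,0,0,0,0],[0,0,0,0,0],[0,0,0,0,0]]' 30
python3 -m jog '[[0,0,0,0,0],[0,0,0,0,0],[0,0,0,0,0]]'
```

```text
time: 2.8
tool_pos: [419.4, -232.7, 26.4]
tcp_rot: [-179.6, 0.2, -0.2]
ft_force: [0.4, 1.3, 0.8]
finger_gap: 85.3
time: 3.4
tool_pos: [420.6, -233.6, 28.2]
tcp_rot: [-179.7, 0.0, -0.1]
ft_force: [-2.3, -0.9, 5.4]
finger_gap: 37.0
time: 3.7
tool_pos: [420.8, -233.7, 28.5]
tcp_rot: [-179.7, -0.0, -0.1]
ft_force: [-0.4, 0.1, -1.0]
finger_gap: 36.8
```

```bash
python3 -m jog '[[0,0,-0.04,0,0],[0,0,-0.08,0,0],[0.04,-0.02,-0.09,0,0],[0.08,-0.04,-0.09,0,0],[0.12,-0.06,-0.09,0,0],[0.16,-0.08,-0.09,0,0],[0.2,-0.095,-0.09,0,0],[0.222,-0.105,-0.09,0,0]]'
python3 -m jog '[[0,0,0,0,0],[0,0,0,0,0]]'
python3 - <<'E'
from h import *
np.set_printoptions(precision=1,suppress=True)
a=np.array([r.sense()['tool_pos'] for _ in range(20)]);print(a.mean(0),a.std(0))
p=snap('wrist');save(p,'w2.png');s=r.sense();print(s['tcp_rot'],rows(s,[642.7,-128.5,68]))
b=Ttool(s)@np.array([0,0,3-(34-25.5),1]);print(b)
E
```

```text
time: 4.5
tool_pos: [645.4, -127.9, 118.8]
tcp_rot: [-179.7, -0.0, -0.1]
ft_force: [0.5, -0.1, 0.4]
finger_gap: 36.9
time: 4.7
tool_pos: [645.2, -127.4, 118.0]
tcp_rot: [-179.7, 0.0, 0.0]
ft_force: [-0.7, 0.1, -0.3]
finger_gap: 36.7
[ 645.2 -127.4  118. ] [0. 0. 0.]
[-179.7    0.    -0. ] [-0.   0.   0.1]
[ 644.6 -127.9  123.5    1. ]
```

View pics/w2.png

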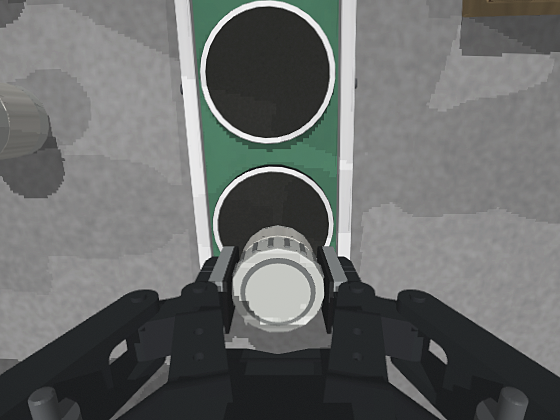

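Tiny is held upright, lid at (278,292), with carriers 1 and 2 at (274,225) and (268,72). Next I'll compute the beaker offset in the grip and the carrier centres.

```bash
cat >> h.py <<'E'
def show(T): print({k:(np.round(v,1)) for k,v in T.items()})
E
python3 - <<'E'
from h import *
np.set_printoptions(precision=1,suppress=True)
p=snap('wrist');s=r.sense();print(s['tool_pos'])
print(lidc(p,[644.6,-127.9],123.5,19),toworld(p,[278,292],123.5)); print(carr(p,[639.5,-35.5]))
# carrier 1 rim: outer edge left/right at widest, and top
print(toworld(p,[[212,223],[334,223],[274,166]],38))
print(rows(s,[642.7,-128.5,68]))
E
```

```text
[ 644.3 -128.2  118.2]
(array([ 644.9, -126.6]), np.float64(18.187680517017164), (278.64910888671875, 287.40350341796875, 45.377342224121094), np.uint8(198)) [[ 644.6 -128.7  123.5]]
(array([638.9, -34.7]), np.float64(35.98030316149005), (638.8663330078125, -34.712581634521484, 36.384254455566406))
[[ 601.3 -126.8   38. ]
 [ 681.4 -126.9   38. ]
 [ 642.1  -89.4   38. ]]
[-0.   0.   0.1]
```

```bash
python3 -m jog '[[-0.002,0.0005,0.01,0,0],[-0.002,0.0005,0.025,0,0],[-0.002,0.0005,0.04,0,0],[-0.002,0.0005,0.047,0,0],[-0.002,0.0005,0.05,0,0],[-0.002,0.0005,0.051,0,0],[-0.002,0.0005,0.051,0,0]]'
```

```text
time: 5.5
tool_pos: [642.6, -128.5, 67.3]
tcp_rot: [-179.7, 0.0, -0.1]
ft_force: [0.8, 1.0, -0.3]
finger_gap: 36.9
```

```bash
python3 -m jog '[[0,0,0.001,0,0],[0,0,0.001,0,0],[0,0,0.001,0,20],[0,0,0.001,0,70],[0,0,0.001,0,100],[0,0,0.001,0,100],[0,0,0.001,0,100]]'
python3 -m jog '[[0,0,-0.02,0,100],[0,0,-0.06,0,100],[0,0,-0.11,0,100],[-0.04,-0.04,-0.15,0,100],[-0.08,-0.08,-0.15,0,100],[-0.12,-0.12,-0.15,0,100],[-0.16,-0.16,-0.15,0,100],[-0.19,-0.18,-0.15,0,100]]'
python3 -m jog '[[0,0,0,0,100],[0,0,0,0,100]]'
python3 - <<'E'
from h import *
np.set_printoptions(precision=1,suppress=True)
p=snap('wrist');save(p,'w3.png');s=r.sense();print(s['tool_pos'],s['tcp_rot'])
for n in ('beaker_small','beaker_medium','beaker_large'):
  for d in r.pinpoint(p,n)[:3]: print(n,d['conf'],np.array(d['uv']),toworld(p,d['uv'],0))
for X,h,R in (([452,53],48,23),([446,224],78,31)): print(lidc(p,X,h,R))
for X in ([636.5,75],): print(carr(p,X))
E
```

```text
time: 6.2
tool_pos: [642.6, -128.5, 66.4]
tcp_rot: [-179.7, 0.0, -0.1]
ft_force: [0.2, 0.2, 0.3]
finger_gap: 85.5
time: 7.0
tool_pos: [468.4, 38.4, 217.4]
tcp_rot: [-179.7, -0.1, -0.1]
ft_force: [0.7, 0.1, 1.0]
finger_gap: 85.8
time: 7.2
tool_pos: [468.0, 39.1, 217.8]
tcp_rot: [-179.7, -0.2, 0.0]
ft_force: [0.4, -0.2, -0.2]
finger_gap: 85.0
[468.9  38.4 218.1] [-179.7   -0.2   -0. ]
beaker_small 0.96 [256.4 172. ] [[445.9  52.8   0. ]]
beaker_medium 0.59 [262.6 268.3] [[451.2 -58.4   0. ]]
(array([448.1,  53.5]), np.float64(22.614443756633868), (255.52288818359375, 179.2183074951172, 24.733266830444336), np.uint8(223))Traceback (most recent call last):
  File "<stdin>", line 6, in <module>
  File "h.py", line 30, in lidc
    k=max(cv2.findContours(b,0,2)[0],key=cv2.contourArea); (u,v),R=cv2.minEnclosingCircle(k)
ValueError: max() iterable argument is empty
```

View pics/w3.png

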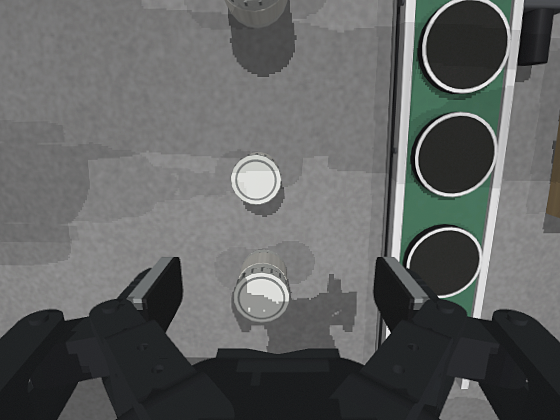

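Wrist view: small's lid is at (255,179), medium's at (261,297), and carriers 2–4 are at right.

```bash
python3 -m jog '[[-0.0205,-0.015,0.03,0,100],[-0.0205,-0.015,0.08,0,100],[-0.0205,-0.015,0.12,0,100],[-0.0205,-0.015,0.155,0,100],[-0.0205,-0.015,0.175,0,100],[-0.0205,-0.015,0.175,0,100],[-0.0205,-0.015,0.175,0,100]]'
python3 -m jog '[[0,0,0,0,0],[0,0,0,0,0],[0,0,0,0,0],[0,0,0,0,0],[0,0,0,0,0],[0,0,0,0,0],[0,0,0,0,0]]' 35
```

```text
time: 8.1
tool_pos: [449.7, 53.0, 42.9]
tcp_rot: [-179.7, -0.0, -0.2]
ft_force: [-0.3, 0.6, 1.4]
finger_gap: 85.3
time: 8.8
tool_pos: [450.9, 53.0, 44.5]
tcp_rot: [-179.7, -0.2, -0.2]
ft_force: [-1.4, -0.4, 7.0]
finger_gap: 45.3
```

```bash
python3 -m jog '[[0,0,-0.04,0,0],[0,0,-0.08,0,0],[0.04,0.02,-0.1,0,0],[0.08,0.04,-0.1,0,0],[0.12,0.06,-0.1,0,0],[0.155,0.075,-0.1,0,0],[0.18,0.085,-0.1,0,0],[0.188,0.088,-0.1,0,0]]'
python3 -m jog '[[0,0,0,0,0],[0,0,0,0,0]]'
python3 - <<'E'
from h import *
np.set_printoptions(precision=1,suppress=True)
p=snap('wrist');save(p,'w4.png');s=r.sense();print(s['tool_pos'],s['tcp_rot'],s['finger_gap'],s['ft_force'])
zt=s['tool_pos'][2]-44.5+48
print(lidc(p,s['tool_pos'],zt,23)); print(carr(p,[636.5,75]))
g=cv2.cvtColor(p['image'],cv2.COLOR_RGB2GRAY)
E
```

```text
time: 9.6
tool_pos: [640.3, -37.4, 145.1]
tcp_rot: [-179.7, -0.3, -0.3]
ft_force: [-1.3, 0.5, -0.9]
finger_gap: 44.8
time: 9.8
tool_pos: [639.6, -37.1, 145.1]
tcp_rot: [-179.7, -0.2, -0.2]
ft_force: [0.1, 0.1, -0.6]
finger_gap: 44.9
[639.4 -36.9 145.1] [-179.7   -0.2   -0.2] 44.59430047011654 [ 0.3  0.2 -0.6]
(array([634.2, -27. ]), np.float64(30.402852769994965), (264.2395324707031, 265.2395324707031, 76.08147430419922), np.uint8(191))
(array([635.4,  73.7]), np.float64(34.94798819676375), (635.335205078125, 75.26036834716797, 36.38328552246094))
```

View pics/w4.png

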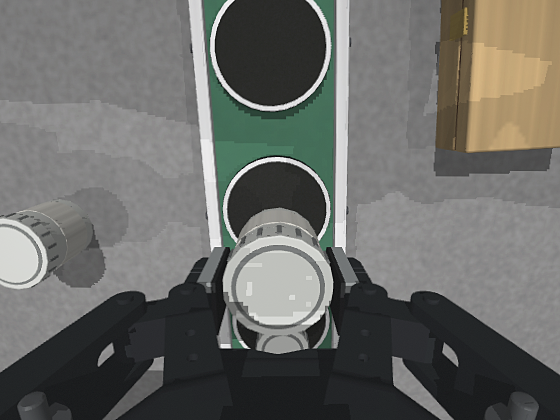

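Small is held upright with its lid at (278,286). Tiny is standing on carrier 1 at (283,345).

```bash
python3 - <<'E'
from h import *
np.set_printoptions(precision=1,suppress=True)
p=snap('wrist');s=r.sense();print(s['tool_pos'])
print(toworld(p,[[223,285],[333,285],[278,236],[278,335],[278,286]],148.6))
print(toworld(p,[[223,204],[330,204],[277,156]],38))
E
```

```text
[639.3 -36.7 145.2]
[[617.1 -35.5 148.6]
 [661.8 -35.7 148.6]
 [639.5 -14.4 148.6]
 [639.4 -59.3 148.6]
 [639.4 -36.  148.6]]
[[599.7 -29.7  38. ]
 [678.1 -30.1  38. ]
 [639.4   5.   38. ]]
```

```bash
python3 -m jog '[[0,-0.0015,0.02,0,0],[0,-0.0015,0.04,0,0],[0,-0.0015,0.055,0,0],[0,-0.0015,0.06,0,0],[0,-0.0015,0.0625,0,0],[0,-0.0015,0.0635,0,0],[0,-0.0015,0.0635,0,0]]'
python3 -m jog '[[0,0,0,0,0],[0,0,0,0,20],[0,0,0,0,70],[0,0,0,0,100],[0,0,0,0,100],[0,0,0,0,100]]'
python3 -m jog '[[0,0,-0.02,0,100],[0,0,-0.06,0,100],[0,0,-0.11,0,100],[-0.04,0.01,-0.13,0,100],[-0.08,0.02,-0.13,0,100],[-0.12,0.03,-0.13,0,100],[-0.16,0.04,-0.13,0,100],[-0.19,0.035,-0.13,0,100]]'
python3 -m jog '[[0,0,0,0,100],[0,0,0,0,100]]'
python3 - <<'E'
from h import *
np.set_printoptions(precision=1,suppress=True)
p=snap('wrist');save(p,'w5.png');s=r.sense();print(s['tool_pos'],s['tcp_rot'])
for d in r.pinpoint(p,'beaker_medium')[:3]: print(d['conf'],np.array(d['uv']),toworld(p,d['uv'],0))
print(lidc(p,[451,-62],62,27)); print(lidc(p,[639,-35],86,23))
E
```

```text
time: 10.6
tool_pos: [640.3, -35.1, 82.7]
tcp_rot: [-179.7, -0.3, -0.2]
ft_force: [-1.2, -0.5, -0.3]
finger_gap: 44.2
time: 11.2
tool_pos: [640.3, -35.1, 82.7]
tcp_rot: [-179.7, -0.3, -0.2]
ft_force: [0.1, -0.6, -1.0]
finger_gap: 85.7
time: 12.0
tool_pos: [447.4, -70.9, 211.2]
tcp_rot: [-179.8, -0.3, -0.3]
ft_force: [-0.2, -0.4, 1.2]
finger_gap: 85.7
time: 12.2
tool_pos: [447.4, -71.1, 211.7]
tcp_rot: [-179.8, -0.4, -0.3]
ft_force: [1.0, -0.1, -0.9]
finger_gap: 85.5
[448.  -71.1 211.8] [-179.8   -0.4   -0.3]
0.85 [280.7 174.8] [[452.1 -59.8   0. ]]
(array([452.2, -58.5]), np.float64(26.413462234174293), (281.9561462402344, 185.0, 30.848651885986328), np.uint8(215))
(array([638. , -34.8]), np.float64(41.19281938732617), (518.6681518554688, 160.20852661132812, 48.792701721191406), np.uint8(190))
```

View pics/w5.png

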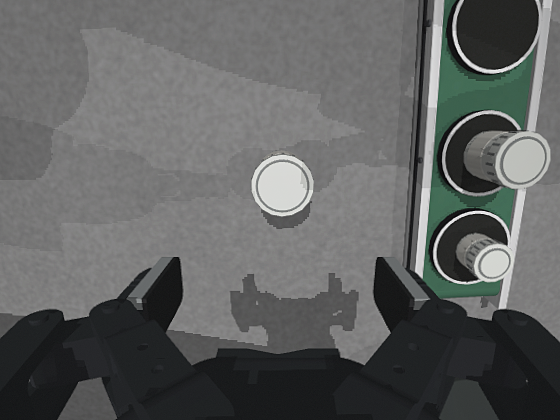

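Medium's lid is at (282,185). Tiny (470,247 base) and small (483,152) stand on carriers 1 and 2.

```bash
python3 -m jog '[[0.0045,-0.0125,0.03,0,100],[0.0045,-0.0125,0.07,0,100],[0.0045,-0.0125,0.11,0,100],[0.0045,-0.0125,0.14,0,100],[0.0045,-0.0125,0.155,0,100],[0.0045,-0.0125,0.155,0,100],[0.0045,-0.0125,0.155,0,100]]'
python3 -m jog '[[0,0,0,0,0],[0,0,0,0,0],[0,0,0,0,0],[0,0,0,0,0],[0,0,0,0,0],[0,0,0,0,0],[0,0,0,0,0]]' 40
```

```text
time: 13.0
tool_pos: [454.7, -58.0, 57.1]
tcp_rot: [-179.8, -0.4, -0.3]
ft_force: [-0.5, 0.5, 0.0]
finger_gap: 85.2
time: 13.7
tool_pos: [455.9, -58.3, 58.7]
tcp_rot: [-179.8, -0.5, -0.3]
ft_force: [-1.1, -0.4, 5.9]
finger_gap: 53.0
```

```bash
python3 -m jog '[[0,0,-0.04,0,0],[0,0,-0.08,0,0],[0.035,-0.03,-0.11,0,0],[0.07,-0.06,-0.11,0,0],[0.105,-0.085,-0.11,0,0],[0.14,-0.11,-0.11,0,0],[0.17,-0.128,-0.11,0,0],[0.18,-0.133,-0.11,0,0]]'
python3 -m jog '[[0,0,0,0,0],[0,0,0,0,0]]'
python3 - <<'E'
from h import *
np.set_printoptions(precision=1,suppress=True)
p=snap('wrist');save(p,'w6.png');s=r.sense();print(s['tool_pos'],s['tcp_rot'],s['finger_gap'],s['ft_force'])
print(carr(p,[633,171]))
q=snap('scene'); print(carr(q,[633,171]))
E
```

```text
time: 14.5
tool_pos: [637.7, 75.8, 171.2]
tcp_rot: [-179.8, -0.6, -0.2]
ft_force: [-0.8, -1.2, -0.8]
finger_gap: 52.3
time: 14.7
tool_pos: [637.6, 75.9, 171.2]
tcp_rot: [-179.8, -0.6, -0.1]
ft_force: [0.1, -0.5, -1.5]
finger_gap: 52.4
[637.2  75.5 171.2] [-179.8   -0.6   -0.2] 52.49069543642482 [-0.3 -0.2 -1.6]
(array([632.5, 170.8]), np.float64(35.80247195091675), (632.4402465820312, 170.75111389160156, 36.25967025756836))
(array([633.3, 170.5]), np.float64(32.20340429015147), (633.1517333984375, 170.41836547851562, 33.43785858154297))
```

View pics/w6.png

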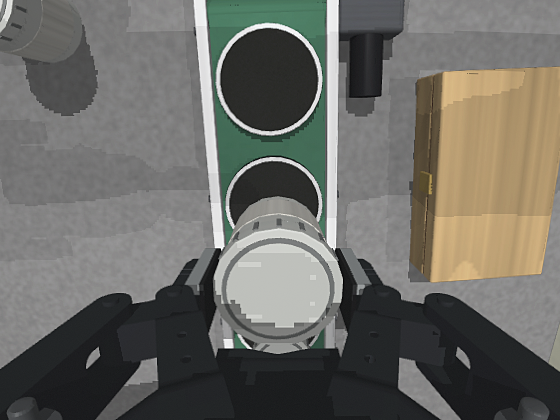

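Medium is held upright at (278,285). Carrier 3 is at (274,203) beneath it, and carrier 4 at (270,79).

```bash
python3 - <<'E'
from h import *
np.set_printoptions(precision=1,suppress=True)
p=snap('wrist');s=r.sense();z=171.2-58.7+62
print(toworld(p,[[214,285],[341,285],[278,342],[278,285]],z))
print(toworld(p,[[226,203],[321,203],[274,156]],38))
E
python3 -m jog '[[-0.001,0,0.02,0,0],[-0.001,0,0.04,0,0],[-0.001,0,0.055,0,0],[-0.001,0,0.065,0,0]]'
```

```text
[[611.1  76.6 174.5]
 [662.9  76.1 174.5]
 [637.   49.  174.5]
 [637.1  76.4 174.5]]
[[596.3  76.4  38. ]
 [673.8  76.   38. ]
 [635.7 114.3  38. ]]
time: 15.25
tool_pos: [635.7, 74.9, 104.9]
tcp_rot: [-179.8, -0.5, -0.2]
ft_force: [0.2, -1.0, -1.7]
finger_gap: 52.7
```

```bash
python3 -m jog '[[0,0,0.005,0,0],[0,0,0.0075,0,0],[0,0,0.0085,0,0],[0,0,0.0085,0,0],[0,0,0.0085,0,0]]'
python3 -m jog '[[0,0,0,0,0],[0,0,0,0,20],[0,0,0,0,70],[0,0,0,0,100],[0,0,0,0,100],[0,0,0,0,100]]'
python3 -m jog '[[0,0,-0.02,0,100],[0,0,-0.06,0,100],[0,0,-0.11,0,100],[-0.04,-0.03,-0.14,0,100],[-0.08,-0.06,-0.14,0,100],[-0.12,-0.09,-0.14,0,100],[-0.16,-0.12,-0.14,0,100],[-0.19,-0.135,-0.14,0,100]]'
python3 -m jog '[[0,0,0,0,100],[0,0,0,0,100]]'
python3 - <<'E'
from h import *
np.set_printoptions(precision=1,suppress=True)
p=snap('wrist');save(p,'w7.png');s=r.sense();print(s['tool_pos'],s['tcp_rot'])
for d in r.pinpoint(p,'beaker_large')[:3]: print(d['conf'],np.array(d['uv']),toworld(p,d['uv'],0))
print(lidc(p,[450,222],78,31))
E
```

```text
time: 15.75
tool_pos: [636.3, 75.0, 97.2]
tcp_rot: [-179.8, -0.6, -0.2]
ft_force: [0.7, -0.6, -1.9]
finger_gap: 52.4
time: 16.35
tool_pos: [636.5, 75.0, 97.4]
tcp_rot: [-179.8, -0.6, -0.2]
ft_force: [-0.5, -0.4, 0.1]
finger_gap: 85.2
time: 17.15
tool_pos: [443.6, 211.8, 236.0]
tcp_rot: [-179.8, -0.6, -0.2]
ft_force: [0.3, 0.7, 0.8]
finger_gap: 85.5
time: 17.35
tool_pos: [443.1, 212.4, 236.5]
tcp_rot: [-179.7, -0.7, -0.1]
ft_force: [0.7, -0.9, 0.1]
finger_gap: 85.5
[443.9 211.9 236.5] [-179.7   -0.7   -0.1]
0.6 [281.1 176.9] [[449.8 217.6   0. ]]
(array([448.2, 222.1]), np.float64(30.512624265239566), (281.2626037597656, 186.5474853515625, 34.44588088989258), np.uint8(197))
```

View pics/w7.png

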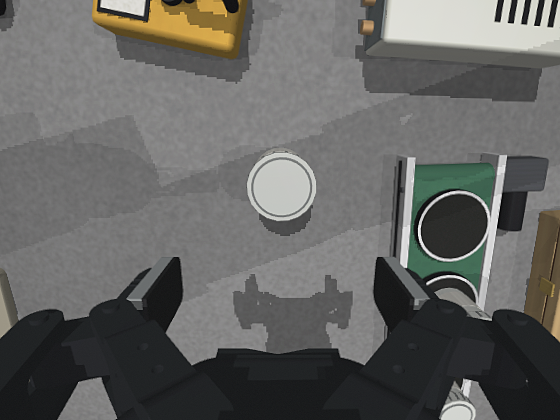

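Large's lid is at (281,186), clear of the meter at (170,25).

```bash
python3 -m jog '[[0.003,-0.0095,0.03,0,100],[0.003,-0.0095,0.07,0,100],[0.003,-0.0095,0.11,0,100],[0.003,-0.0095,0.145,0,100],[0.003,-0.0095,0.163,0,100],[0.003,-0.0095,0.163,0,100],[0.003,-0.0095,0.163,0,100]]'
python3 -m jog '[[0,0,0,0,0],[0,0,0,0,0],[0,0,0,0,0],[0,0,0,0,0],[0,0,0,0,0],[0,0,0,0,0],[0,0,0,0,0]]' 45
```

```text
time: 18.15
tool_pos: [450.2, 221.1, 73.7]
tcp_rot: [-179.8, -0.7, -0.3]
ft_force: [0.5, 0.6, 0.9]
finger_gap: 85.5
time: 18.85
tool_pos: [451.8, 221.6, 76.1]
tcp_rot: [-179.7, -0.9, -0.3]
ft_force: [-1.8, -0.2, 6.2]
finger_gap: 60.2
```

```bash
python3 -m jog '[[0,0,-0.04,0,0],[0,0,-0.08,0,0],[0.035,0.01,-0.11,0,0],[0.07,0.02,-0.11,0,0],[0.105,0.03,-0.11,0,0],[0.14,0.04,-0.11,0,0],[0.17,0.05,-0.11,0,0],[0.182,0.051,-0.11,0,0]]'
python3 -m jog '[[0,0,0,0,0],[0,0,0,0,0]]'
python3 - <<'E'
from h import *
np.set_printoptions(precision=1,suppress=True)
p=snap('wrist');save(p,'w8.png');s=r.sense();print(s['tool_pos'],s['tcp_rot'],s['finger_gap'],s['ft_force'])
E
```

```text
time: 19.65
tool_pos: [634.5, 167.5, 189.5]
tcp_rot: [-179.7, -1.0, -0.4]
ft_force: [-0.8, 0.3, -2.9]
finger_gap: 60.3
time: 19.85
tool_pos: [634.6, 167.4, 190.0]
tcp_rot: [-179.7, -1.0, -0.4]
ft_force: [0.0, 0.5, -1.8]
finger_gap: 60.2
[634.1 167.7 189.9] [-179.7   -1.    -0.4] 60.15230938415987 [-0.8 -0.4 -2.6]
```

View pics/w8.png

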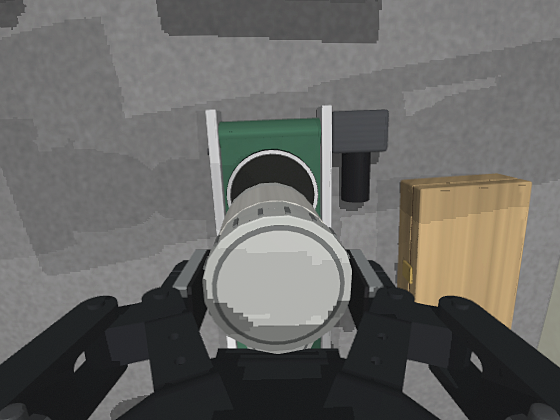

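Large is held upright at (278,284), with carrier 4's rim at (273,193) beneath it.

```bash
python3 -m jog '[[-0.0025,-0.0027,0.02,0,0],[-0.0025,-0.0027,0.04,0,0],[-0.0025,-0.0027,0.055,0,0],[-0.0025,-0.0027,0.067,0,0],[-0.0025,-0.0027,0.073,0,0],[-0.0025,-0.0027,0.0755,0,0],[-0.0025,-0.0027,0.0755,0,0]]'
```

```text
time: 20.6
tool_pos: [633.3, 170.9, 115.0]
tcp_rot: [-179.7, -1.1, -0.4]
ft_force: [-0.2, 0.2, -2.0]
finger_gap: 60.2
```

```bash
python3 -m jog '[[0,0,0.001,0,0],[0,0,0.001,0,0],[0,0,0.001,0,20],[0,0,0.001,0,70],[0,0,0.001,0,100],[0,0,0.001,0,100],[0,0,0.001,0,100]]'
python3 -m jog '[[0,0,-0.02,0,100],[0,0,-0.06,0,100],[0,0,-0.11,0,100],[-0.03,0.03,-0.14,0,100],[-0.07,0.07,-0.14,0,100],[-0.11,0.11,-0.14,0,100],[-0.14,0.14,-0.14,0,100],[-0.14,0.16,-0.14,0,100]]'
python3 -m jog '[[0,0,0,0,100],[0,0,0,0,100]]'
python3 - <<'E'
from h import *
np.set_printoptions(precision=1,suppress=True)
p=snap('scene');q=snap('side');w=snap('wrist');save(w,'w9.png')
a=cv2.resize(p['image'][180:320,100:400],None,fx=2.6,fy=2.6,interpolation=2)
b=cv2.resize(q['image'][160:300,170:390],None,fx=1.7,fy=1.7,interpolation=2);b=np.pad(b,((0,0),(0,780-b.shape[1]),(0,0)))
save({'image':np.vstack([a,b])[:600]},'end.png')
T=dict(beaker_tiny=(642.5,-128.5),beaker_small=(639,-35),beaker_medium=(636,75.3),beaker_large=(633,170.7))
for n,X in T.items():
  for c in (p,q): 
    for d in r.pinpoint(c,n)[:3]:
      if d['conf']>.4: print(n,round(d['conf'],2),toworld(c,d['uv'],38)[0][:2]-X)
  h=38+dict(tiny=34,small=48,medium=62,large=78)[n[7:]]
  print(' lid expected px',proj(p,[*X,h])[0],proj(q,[*X,h])[0])
print(r.sense()['tool_pos'])
E
```

```text
time: 21.3
tool_pos: [633.6, 170.9, 114.3]
tcp_rot: [-179.7, -1.1, -0.4]
ft_force: [0.9, 0.1, -0.6]
finger_gap: 85.3
time: 22.1
tool_pos: [486.5, 9.8, 250.2]
tcp_rot: [-179.7, -1.0, -0.4]
ft_force: [0.3, 0.2, 0.5]
finger_gap: 85.5
time: 22.3
tool_pos: [486.5, 9.5, 250.6]
tcp_rot: [-179.7, -1.1, -0.5]
ft_force: [1.4, 1.5, 0.7]
finger_gap: 85.3
beaker_tiny 0.6 [-1.3  3.5]
beaker_tiny 0.5 [ -4.3 -11.9]
 lid expected px [203.6 243.6] [243.2 174.1]
beaker_small 0.68 [ 7.5 -5.8]
beaker_small 0.58 [5.5 2.7]
 lid expected px [241.3 248.5] [239.7 183.6]
beaker_medium 0.73 [7.8 3.5]
 lid expected px [288.5 255.6] [234.5 197.6]
beaker_large 0.74 [  43.1 -512.3]
beaker_large 0.69 [-8.5 -4.6]
beaker_large 0.75 [3.4 7.5]
beaker_large 0.7 [   9.3 -193.4]
 lid expected px [332.  261.1] [229.2 210.8]
[486.6  10.1 250. ]
```

View pics/end.png

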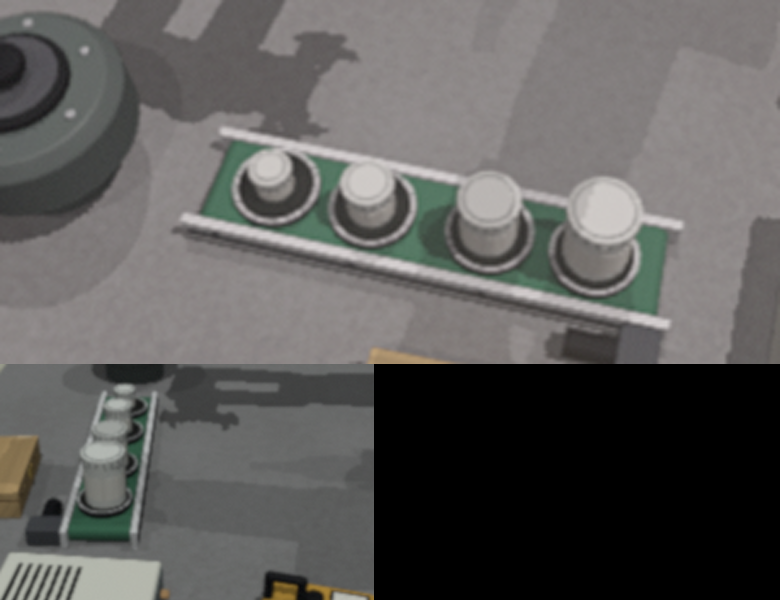

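View pics/w9.png

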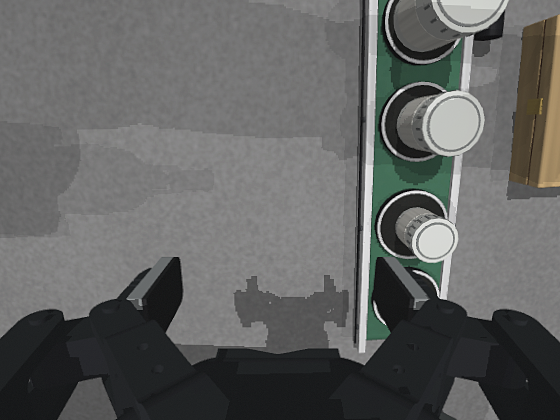

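All four stand upright, and their lids match the expected pixels within about 1.5 px (e.g. tiny at 203.8,243.5 against 203.6,243.6 expected). I'm handing in.

```bash
python3 -c "from bench import r; print(r.hand_in())"
```

```text
the job is handed in; nothing more can be done
None
```

I stood the four beakers upright on the carriers in order of size: tiny nearest the lead shield, then small, medium and large. I handed the job in at about 23 s of the 104 s allowed.

- **Position:** in the last overhead picture every lid lies within about 1.5 pixels, a few millimetres, of where a beaker centred on its carrier should show. The side and wrist pictures also showed them standing upright.
- **Forces and clearance:** the wrist force readings I saw stayed below about 8 N. The gripper was open and clear of everything at the end, and I never went near the survey meter.
- **Disagreement:** the network's final estimates of the beakers' bases differed from the expected centres by 3 to 13 mm. It also gave a few plainly wrong hits elsewhere. I judged these to be noise from its distant views and relied on the lid positions instead.

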